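# Sleeve the centrifuge spindle and present its thrust ball

### The arm

A 6-joint arm with a two-finger parallel gripper is mounted at the origin on the work surface. World frame = base frame: x ahead of the robot, y to its left, z up, the work surface at z = 0. Lengths are in m, angles in degrees, forces in N, time in s.
With the tool pointing down it reaches from about 0.35 to 0.775 m from the base axis. Payload 5.5 kg.
Tool frame: the origin (TCP) lies at the very end of the fingers, on their centre line; the grasp point (between the pads) lies 19 mm behind it; z points along the fingers, y is the line along which they close (so a half turn about z gives the same grasp; the last joint's range is limited). The gripper opens to 85 mm and grips with 20 to 120 N. Pads are 22 mm wide; open, the fingers measure 114 mm over their backs; the gripper's body (76 mm by 85 mm) begins 54 mm behind the grasp point. The pads swing forward as they close: fully open they stand 13 mm farther back than shut.
Start: joints at [69.179, 17.945, 2.641, 74.691, 0, 82.002], TCP at [0.128, 0.561, 0.231] pointing down, gripper open.
Joint ranges: [-158.12, 158.12], [-49.38, 96.58], [-58.88, 72.47], [-126.05, 133.96], [-84.25, 85.87], [-180, 180]. Speed limits (degrees/s): [147.25, 147.25, 180, 180, 180, 180].

### API

Orientations are given as [roll, pitch, yaw] about the fixed x, y, z axes, in that order (R = Rz(yaw) Ry(pitch) Rx(roll)).
In Python, from bench import robot gives the robot as it stands.
- The arm moves only by the shell command python3 -m inch 'ROWS' [FORCE]. ROWS is JSON, a list of rows, each a list of 5 numbers: the closure, from -1 (fully open) to 1 (shut), then the shift along the tool's x, y, z in m, then the turn about the tool's z in rad. A call has 1 to 8 rows; each row is the pose to reach, as a shift and turn from the pose commanded when the call began, along the tool's axes at that moment; what a row does not reach only later rows make up. A row lasts 1/10 s, in which the tool goes at most 50 mm and 8.59 degrees, less where a joint would pass 70% of its speed; a pose out of reach is approached as far as the arm can. A call with a gripper value outside its range is refused whole. The fingers move at their own pace and stop on an object; FORCE is the grip in N (left out, the last holds). Time passes only in rows, so rows that repeat a pose let the fingers close. It gives the time, the measured TCP pose, the force, the opening and the grip force at its end, in the units of the state.
- robot.sense(): the state, without advancing time (a new reading comes with each control period).
- robot.camera(name): name is "scene" or "top"; returns (picture, depth): 420x560x3 uint8, red, green, blue; 420x560 float32, m along the optical axis (not along the pixel's ray), 0 where there is no reading.
- robot.camera_model(name): a dict with "vfov" (degrees; the focal length in pixels is half the picture's height over the tangent of half this angle, whatever the lens; pixels are square), "cx", "cy" (the principal point, pixels), "distortion" ([k1, k2, p1, p2, k3] as OpenCV has them; the pictures are not rectified), "cam_to_world" (4x4, takes a point from camera to world coordinates). Camera axes: x right, y up, looking along -z (the intrinsics and any distortion apply to the point x, -y, -z); pixel columns grow to the right and rows downward; lengths in m; the calibration is good to about 2 mm. A picture is of the moment at which its call begins. camera_model takes no time and is no camera call.
- robot.job_done(): hands the job in; it is judged then, once.
The state is a dict: "clock": time; "q": joint angles; "joint_vel": joint speeds; "effort": joint torques, N m; "tool_pos": TCP position; "tool_rot": TCP orientation; "ft_force": force on the tool from outside, world axes, zero at the start; "wrist_torque": the same for the moment, N m; "gripper_width": finger opening in m; "grip_force": force on a finger pad.
Only numpy, scipy, OpenCV 4.12 (cv2) and the standard library are available. Lean on these libraries where they do the work, as an engineer would, in place of code of your own. Each camera call takes 0.05 s, during which the arm holds its last target. There are 200 camera calls.

### The job

The centrifuge drive is out for reassembly: slide the brass spacer sleeve down over its upright spindle, without dropping it, until it sits fully home on the shoulder, and let go. Then lift the ball tray by its handle, carry it over without tipping the steel ball out of its pocket, and finish while still holding it level and still, touching nothing else, with the ball close to the spindle and a few centimetres higher than its tip, so that the technician can pick the ball and set it there. Leave everything else where it is.

Things in the scene. Friction and masses are not known exactly. Their poses are not given: they have to be found in the camera images.
- drive: Fixed drive unit: grey ribbed motor can on a round flange 150 mm across, steel spindle straight up. Origin: centre of underside, on the spindle axis; z up. Tops (mm): flange 20, can (112 across) 104, cap (68 across) 120, shoulder (34 across) 126, straight spindle (20 diameter) 160, tapering to 15 at the flat tip, 170. A terminal box on the can reaches 91 mm from the axis along +x, to height 80.
- drive_seat (a point): On the spindle axis, at the top face of the shoulder (126 mm above the bench), where the sleeve's underside must end up; z up.
- drive_tip (a point): Centre of the spindle's flat top, 170 mm above the bench; z up.
- sleeve: The spacer sleeve: a plain brass ring standing on the bench, 38 mm outside, 23 mm bore right through (1.5 mm clearance all round the spindle), 24 mm high, about 0.14 kg. Origin: centre of its underside; z along the bore. It stands in one of three spots, with the race and the rotor nut in the other two.
- tray: Ball tray flat on the bench: aluminium plate 180 (x) by 80 (y) by 6 mm, edge lip 12 mm high, about 0.24 kg. Orange handle bar over its middle: 72 mm along x, 14 mm thick (y), 18 mm high, centred 58 mm above the underside, on 8 mm posts at x = +28 and -28 mm, free space below it. Round pockets 24 mm across, 2 mm deep, at x = +60 (ball) and -60 mm (empty). Origin: centre of the underside; z up.
- tray_grip (a point): Centre of the tray's handle bar, 58 mm above the tray's underside; grip across the bar's 14 mm (along the tray's y).
- tray_pocket (a point): Centre of the ball's pocket, 60 mm from the tray's middle along +x, at the height of the ball's centre (12 mm above the tray's underside).
- ball: Polished steel thrust ball, 16 mm in diameter, 17 g, lying loose in the tray's +x pocket, where it can roll about 6 mm from the middle. It rides over the 2 mm rim if the tray tips more than about 40 degrees. Its origin turns with it: use ball_center.
- ball_center (a point): Centre of the ball.
- race: Bystander: steel bearing race, a flat ring 62 mm outside, 40 mm bore, 14 mm high, lying on the bench; far too wide for the spindle. Origin: centre of its underside.
- nut: Bystander: black knurled plastic rotor nut, 36 mm across, 24 mm high. Origin: centre of its underside.
- rack: Bystander: green tube rack 85 x 205 x 28 mm with a few small capped tubes (to 42 mm). Origin: centre of its underside.
- screwdriver: Bystander: screwdriver with red handle, 190 mm long, lying along its x. Origin: its middle, on the bench.
- forceps: Bystander: steel forceps, 126 mm long along x, 18 mm wide, 6 mm high. Origin: its middle, on the bench.
- bottle: Bystander: white bottle 56 mm across, 130 mm high with a blue cap. Origin: centre of its underside.
Mind the look-alikes: they are no part of the job. Leave any turquoise look-alike of the tray alone.

How it is judged:
By the outcome, as a careful person would: the job done as asked, in the order asked, and still so for the second after the job is handed in, while the arm keeps its last pose, push and grip.
It also fails if it takes over 61 s, if anything falls off the work surface, if the arm or the gripper's body presses on something with over 40 N, if the wrist force passes 120 N, or if a joint passes its speed limit or range.

## Working session

There is one attempt and no reset: what is moved stays moved. The work goes in short steps, Python scripts to look and compute and a shell command to move; the robot and the scene stay as the last step left them, time stands still between calls to the robot, and variables do not carry over. Pictures are saved under pics/ and viewed, at most 10 in all, crops included, and the job is handed in when it is done.

```bash
mkdir -p pics; ls
cat > h.py <<'E'
import numpy as np, cv2
from bench import robot
def K(m):
    f=210/np.tan(np.radians(m['vfov'])/2); return np.array([[f,0,m['cx']],[0,f,m['cy']],[0,0,1.]])
def cloud(name,d):
    m=robot.camera_model(name); v,u=np.mgrid[0:420,0:560]
    p=cv2.undistortPoints(np.stack([u,v],-1).reshape(-1,1,2).astype(np.float64),K(m),np.array(m['distortion'],float)).reshape(420,560,2)
    P=np.stack([p[...,0]*d,-p[...,1]*d,-d,np.ones_like(d)],-1)
    W=(P@np.array(m['cam_to_world']).T)[...,:3]; W[d<=0]=np.nan; return W
def shot(name,fn):
    a,d=robot.camera(name); cv2.imwrite('pics/'+fn+'.png',a[...,::-1]); W=cloud(name,d); np.savez('pics/'+fn,a=a,W=W); return a,W
E
python3 - <<'E'
from h import *
print(robot.sense())
for n in('scene','top'):
    shot(n,n+'0'); m=robot.camera_model(n); print(n,m['vfov'],m['distortion'],np.round(m['cam_to_world'],3).tolist())
E
```

```text
pics
{'clock': 0.0, 'q': array([6.91793168e+01, 1.79919368e+01, 2.57635119e+00, 7.46917967e+01,
       1.20303632e-03, 8.20025961e+01]), 'joint_vel': array([ 0.05697561, -0.00937488, -0.00418377, -0.01729313,  0.01208152,
       -0.06682236]), 'effort': array([-5.07742407e-04, -4.80627036e+01,  2.98532599e+01,  1.92751276e-02,
       -3.69056179e-04,  4.68799101e-06]), 'tool_pos': array([0.1274225 , 0.56016578, 0.23039319]), 'tool_rot': array([-1.79893829e+02, -1.61312360e-02,  1.67176705e+02]), 'ft_force': array([-0.48514728, -0.03042678, -0.46894221]), 'wrist_torque': array([-0.02789032,  0.05445269,  0.05794095]), 'grip_force': 0.0, 'gripper_width': 0.08513079786646752}
scene 57.769852633759534 [-0.02294675  0.          0.          0.          0.        ] [[0.401, -0.626, 0.669, 1.297], [0.916, 0.26, -0.306, -0.331], [0.017, 0.735, 0.678, 0.917], [0.0, 0.0, 0.0, 1.0]]
top 48.04521203896169 [-0.07732002  0.          0.          0.          0.        ] [[0.02, 0.982, -0.186, 0.216], [-1.0, 0.018, -0.016, 0.024], [-0.012, 0.186, 0.982, 1.656], [0.0, 0.0, 0.0, 1.0]]
```

View pics/top0.png

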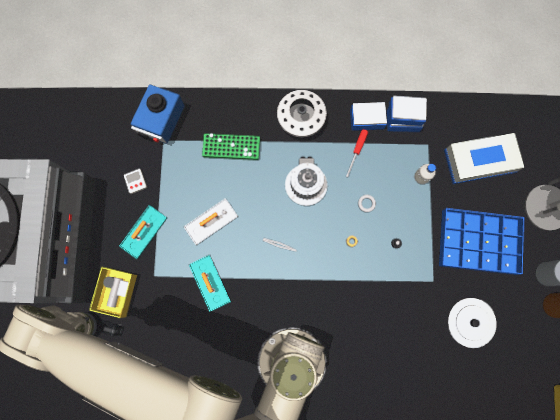

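View pics/scene0.png

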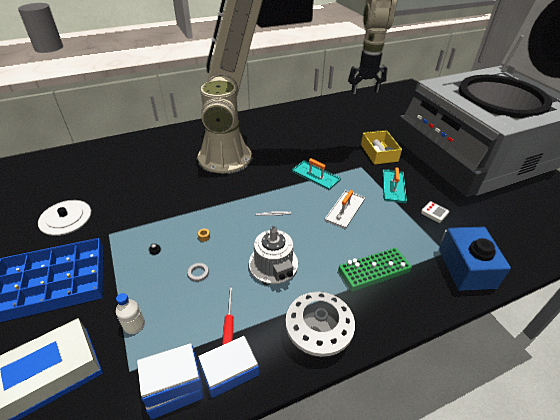

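Top view: the sleeve candidates are the brass ring (351,241), the steel race (367,203) and the black nut (396,243); by description it is the brass ring. The tray candidates are the silver one (211,221) and the turquoise ones at (143,231) and (210,282), so I take the silver one. In the scene view, the ring is at (204,235), the tray at (346,208) and the drive at (274,250).

Run:
```python
from h import *
t=np.load('pics/top0.npz'); s=np.load('pics/scene0.npz')
a=t['a'];b=s['a']
A=np.hstack([cv2.resize(a[190:255,175:240],(400,400),interpolation=2),cv2.resize(a[190:260,340:410],(400,400),interpolation=2)])
B=np.hstack([cv2.resize(b[215:255,184:224],(200,200),interpolation=2),cv2.resize(b[185:235,315:375],(240,200),interpolation=2),cv2.resize(b[220:290,240:304],(183,200),interpolation=2)])
C=np.zeros((600,800,3),np.uint8);C[:400]=A;C[400:,:B.shape[1]]=B
cv2.imwrite('pics/crop1.png',C[...,::-1])
def fit(P):
    x,y=P[:,0],P[:,1]; c=np.linalg.lstsq(np.c_[x,y,np.ones_like(x)],x*x+y*y,rcond=None)[0]; c0=c[:2]/2; return c0,np.sqrt(c[2]+c0@c0)
for n,D,boxes in(('top',t,dict(sleeve=(341,231,362,252),drive=(280,145,332,212),tray=(180,190,245,250))),('scene',s,dict(sleeve=(190,222,218,248),drive=(240,215,305,290),tray=(318,180,375,235)))):
    W=D['W']; I=D['a'].astype(int)
    for k,(x0,y0,x1,y1) in boxes.items():
        P=W[y0:y1,x0:x1].reshape(-1,3); C=I[y0:y1,x0:x1].reshape(-1,3); ok=np.isfinite(P[:,2]);P=P[ok];C=C[ok]
        print(n,k,'zmed',np.median(P[:,2]).round(4),'zmax',P[:,2].max().round(4))
        if k=='sleeve':
            q=P[(P[:,2]>.018)&(P[:,2]<.032)]; print(len(q),q.mean(0),(q.min(0)+q.max(0))/2,np.ptp(q,0))
        if k=='drive':
            for lo,hi in((.01,.028),(.098,.11),(.114,.123),(.123,.132),(.132,.158),(.158,.18)):
                q=P[(P[:,2]>lo)&(P[:,2]<hi)]
                if len(q): print(lo,len(q),q.mean(0).round(4),((q.min(0)+q.max(0))/2).round(4),np.ptp(q,0).round(4))
        if k=='tray':
            q=P[(P[:,2]>.055)&(P[:,2]<.08)]; 
            c,sz,an=cv2.minAreaRect((q[:,:2]*1000).astype(np.float32)); print('bar',len(q),q.mean(0),c,sz,an)
            q=P[(P[:,2]>.004)]; c,sz,an=cv2.minAreaRect((q[:,:2]*1000).astype(np.float32)); print('all',len(q),c,sz,an)
```

```text
top sleeve zmed 0.0014 zmax 0.033
54 [ 0.41361688 -0.20024588  0.02337053] [ 0.41448872 -0.20002733  0.02373406] [0.03279385 0.03559663 0.01143339]
top drive zmed 0.0045 zmax 0.1728
0.01 417 [ 0.5845 -0.036   0.0194] [ 0.6376 -0.0344  0.0188] [0.2345 0.1642 0.0175]
0.098 397 [ 0.6082 -0.0407  0.1045] [ 0.6146 -0.0412  0.104 ] [0.1101 0.109  0.012 ]
0.114 212 [ 0.6104 -0.0419  0.1187] [ 0.6128 -0.0405  0.1185] [0.0764 0.081  0.0089]
0.123 74 [ 0.6105 -0.041   0.126 ] [ 0.6115 -0.0433  0.1275] [0.0597 0.0604 0.0087]
0.132 15 [ 0.6054 -0.0394  0.1479] [ 0.6065 -0.0408  0.145 ] [0.0174 0.0173 0.0255]
0.158 28 [ 0.6114 -0.0424  0.1652] [ 0.6124 -0.0434  0.1655] [0.0179 0.0169 0.0146]
top tray zmed 0.0019 zmax 0.0768
bar 86 [0.47304665 0.29459013 0.06661688] (473.826416015625, 295.10931396484375) (14.536752700805664, 69.998046875) 37.267791748046875
all 1321 (483.90655517578125, 292.7095642089844) (215.28744506835938, 232.12962341308594) 1.7324466705322266
scene sleeve zmed 0.0005 zmax 0.028
63 [ 0.41866692 -0.20286665  0.02240305] [ 0.41792493 -0.20256257  0.0234738 ] [0.03802017 0.03506758 0.00898447]
scene drive zmed 0.002 zmax 0.1713
0.01 434 [ 0.6437 -0.064   0.0191] [ 0.6268 -0.0406  0.0193] [0.1327 0.1493 0.0173]
0.098 472 [ 0.6311 -0.0467  0.1046] [ 0.6169 -0.0414  0.1041] [0.1107 0.1093 0.0117]
0.114 243 [ 0.6236 -0.0435  0.1191] [ 0.617  -0.0406  0.1185] [0.0662 0.0666 0.0088]
0.123 54 [ 0.6229 -0.0418  0.1258] [ 0.6186 -0.0404  0.1274] [0.0308 0.0327 0.0086]
0.132 44 [ 0.6234 -0.0434  0.1448] [ 0.6212 -0.0427  0.1448] [0.0143 0.0177 0.025 ]
0.158 39 [ 0.6193 -0.0418  0.1643] [ 0.6164 -0.0414  0.1647] [0.0217 0.0185 0.0133]
scene tray zmed 0.0012 zmax 0.0712
bar 69 [0.48275464 0.2930677  0.0643682 ] (480.00567626953125, 295.28546142578125) (14.478713035583496, 73.29591369628906) 36.742130279541016
all 841 (460.8980712890625, 313.96832275390625) (207.48435974121094, 305.82666015625) 62.4791259765625
```

View pics/crop1.png

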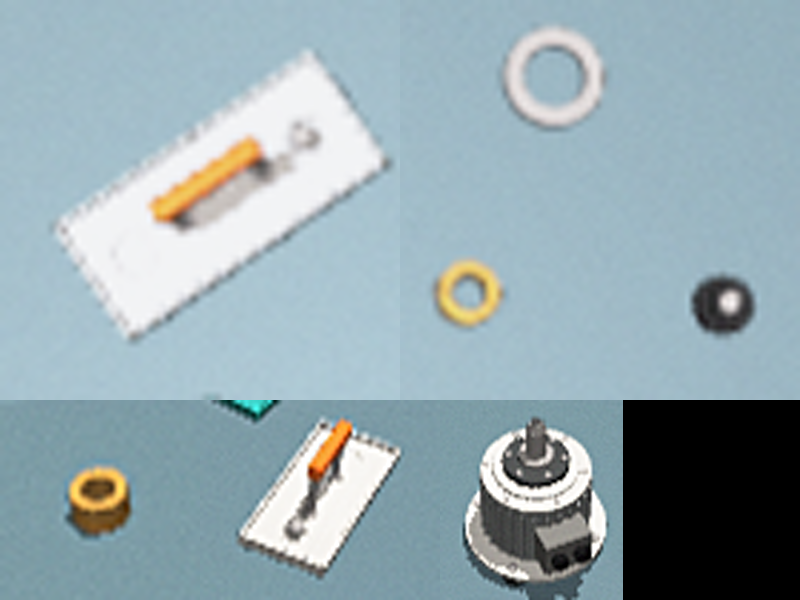

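The crop confirms the plain brass ring, at the left of the top-right panel, and the silver tray with an orange handle, its ball toward the spindle end. Next I'll work out the move from the current pose to each waypoint.

```bash
cat >> h.py <<'E'
from scipy.spatial.transform import Rotation as R
def go(*targets):
    s=robot.sense(); r=R.from_euler('xyz',s['tool_rot'],degrees=True)
    for t in targets: print(t,np.round(r.inv().apply(np.array(t[:3])-s['tool_pos']),4), 'turn',round(np.radians((s['tool_rot'][2]-t[3]+180)%360-180),4) if len(t)>3 else '')
E
python3 - <<'E'
from h import *
go((.45,.2,.23),(.4165,-.2013,.23),(.4165,-.2013,.08))
E
```

```text
(0.45, 0.2, 0.23) [-0.3945 -0.2797  0.0008] turn 
(0.4165, -0.2013, 0.23) [-0.4509 -0.6784  0.0015] turn 
(0.4165, -0.2013, 0.08) [-0.4509 -0.6781  0.1515] turn
```

```bash
python3 -m inch '[[-1,-0.12,-0.085,0,0],[-1,-0.395,-0.28,0,0],[-1,-0.395,-0.28,0,0],[-1,-0.395,-0.28,0,0],[-1,-0.395,-0.28,0,0],[-1,-0.395,-0.28,0,0],[-1,-0.395,-0.28,0,0],[-1,-0.395,-0.28,0,0]]' 40
python3 -m inch '[[-1,0,0,0,0],[-1,0,0,0,0],[-1,0,0,0,0]]'
python3 - <<'E'
from h import *
go((.4165,-.2013,.23),(.4165,-.2013,.08))
E
```

```text
clock: 0.9
tool_pos: [0.3952, 0.2609, 0.2311]
tool_rot: [180.0, -0.0, 167.2]
ft_force: [0.8, 0.9, 0.3]
gripper_width: 0.0856
grip_force: 0.0
clock: 1.2
tool_pos: [0.3937, 0.2631, 0.231]
tool_rot: [-180.0, -0.1, 167.2]
ft_force: [-0.8, 0.9, 0.5]
gripper_width: 0.0854
grip_force: 0.0
(0.4165, -0.2013, 0.23) [-0.125  -0.4479  0.001 ] turn 
(0.4165, -0.2013, 0.08) [-0.1252 -0.4478  0.151 ] turn
```

```bash
python3 -m inch '[[-1,-0.125,-0.448,0,0],[-1,-0.125,-0.448,0,0],[-1,-0.125,-0.448,0,0],[-1,-0.125,-0.448,0,0],[-1,-0.125,-0.448,0,0],[-1,-0.125,-0.448,0,0],[-1,-0.125,-0.448,0,0],[-1,-0.125,-0.448,0,0]]'
python3 -m inch '[[-1,-0.016,-0.062,0,0],[-1,-0.02,-0.075,0.05,0],[-1,-0.02,-0.075,0.09,0],[-1,-0.02,-0.075,0.12,0],[-1,-0.02,-0.075,0.13,0],[-1,-0.02,-0.075,0.13,0],[-1,-0.02,-0.075,0.13,0]]'
python3 - <<'E'
from h import *
print(robot.sense()['tool_pos'])
go((.4165,-.2013,.1),(.4165,-.2013,.003))
E
```

```text
clock: 2.0
tool_pos: [0.4138, -0.1368, 0.2315]
tool_rot: [180.0, 0.0, 167.4]
ft_force: [0.9, -0.6, -0.2]
gripper_width: 0.0853
grip_force: 0.0
clock: 2.7
tool_pos: [0.4179, -0.2139, 0.1027]
tool_rot: [-180.0, 0.1, 167.3]
ft_force: [0.8, -0.0, -0.0]
gripper_width: 0.0851
grip_force: 0.0
[ 0.4178931  -0.21394066  0.10267525]
(0.4165, -0.2013, 0.1) [0.0041 0.012  0.0027] turn 
(0.4165, -0.2013, 0.003) [0.0043 0.0121 0.0997] turn
```

```bash
python3 -m inch '[[-1,0.004,0.012,0.01,0],[-1,0.004,0.012,0.05,0],[-1,0.004,0.012,0.08,0],[-1,0.004,0.012,0.095,0],[-1,0.004,0.012,0.098,0],[-1,0.004,0.012,0.0985,0],[-1,0.004,0.012,0.0985,0]]'
python3 - <<'E'
from h import *
go((.4165,-.2013,.003))
E
```

```text
clock: 3.4
tool_pos: [0.417, -0.2026, 0.0045]
tool_rot: [-179.9, 0.2, 167.2]
ft_force: [0.6, 0.9, 0.9]
gripper_width: 0.0852
grip_force: 0.0
(0.4165, -0.2013, 0.003) [0.0007 0.0012 0.0014] turn
```

Close on the sleeve, then lift.

```bash
python3 -m inch '[[0,0,0.001,0.001,0],[0.3,0,0.001,0.001,0],[0.6,0,0.001,0.001,0],[1,0,0.001,0.001,0],[1,0,0.001,0.001,0],[1,0,0.001,0.001,0],[1,0,0.001,0.001,0],[1,0,0.001,0.001,0]]' 45
python3 -m inch '[[1,0,0,0,0],[1,0,0,-0.005,0],[1,0,0,-0.02,0],[1,0,0,-0.05,0],[1,0,0,-0.09,0],[1,0,0,-0.13,0],[1,0,0,-0.17,0],[1,0,0,-0.2,0]]'
```

```text
clock: 4.2
tool_pos: [0.416, -0.2011, 0.0025]
tool_rot: [-180.0, 0.1, 167.2]
ft_force: [-1.5, 1.6, 6.8]
gripper_width: 0.0365
grip_force: 44.5
clock: 5.0
tool_pos: [0.4158, -0.2009, 0.2044]
tool_rot: [-180.0, 0.1, 167.2]
ft_force: [1.6, -0.3, -1.6]
gripper_width: 0.0365
grip_force: 45.3
```

Run:
```python
from h import *
go((.614,-.0412,.212))
```

```text
(0.614, -0.0412, 0.212) [-0.1578  0.1997 -0.0074] turn
```

```bash
python3 -m inch '[[1,-0.02,0.025,-0.012,0],[1,-0.045,0.057,-0.012,0],[1,-0.07,0.089,-0.012,0],[1,-0.095,0.12,-0.012,0],[1,-0.12,0.152,-0.012,0],[1,-0.14,0.178,-0.012,0],[1,-0.152,0.193,-0.012,0],[1,-0.158,0.2,-0.012,0]]'
python3 -m inch '[[1,0,0,0,0],[1,0,0,0,0],[1,0,0,0,0]]'
python3 - <<'E'
from h import *
b,W=shot('scene','s1'); a,V=shot('top','t1')
C=np.hstack([cv2.resize(b[170:290,215:335],(400,400),interpolation=2),cv2.resize(a[130:230,250:350],(400,400),interpolation=2)])
cv2.imwrite('pics/crop2.png',C[...,::-1]); print(robot.sense()['tool_pos'])
E
```

```text
clock: 5.8
tool_pos: [0.6149, -0.0394, 0.213]
tool_rot: [180.0, -0.1, 167.3]
ft_force: [0.0, 0.3, -1.2]
gripper_width: 0.0364
grip_force: 45.4
clock: 6.1
tool_pos: [0.6132, -0.0417, 0.2139]
tool_rot: [-180.0, -0.0, 167.1]
ft_force: [-0.1, 0.8, -1.2]
gripper_width: 0.0364
grip_force: 45.4
[ 0.61344168 -0.04170711  0.21414044]
```

View pics/crop2.png

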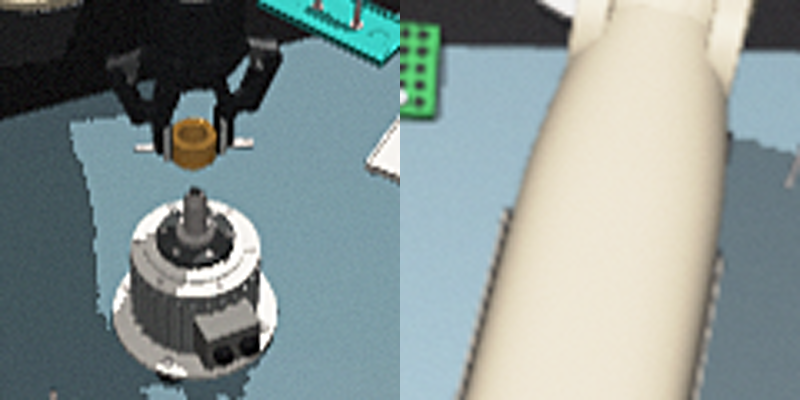

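The scene view shows the sleeve held level between the fingers, about (274,213), above the spindle tip at about (274,227). The top view is blocked by the arm. I'll fit cylinders of known radius to both, averaging scene frames.

```bash
cat > fit.py <<'E'
from h import *
from scipy.optimize import least_squares
n=12; fr=[robot.camera('scene') for _ in range(n)]
a=np.mean([f[0] for f in fr],0); D=np.array([f[1] for f in fr]); D[D<=0]=np.nan; d=np.nanmedian(D,0)
W=cloud('scene',np.nan_to_num(d)); np.savez('pics/last',a=a,W=W)
tp=robot.sense()['tool_pos']; print('tcp',tp)
hsv=cv2.cvtColor(a.astype(np.uint8),cv2.COLOR_RGB2HSV)
def cyl(P,r,nm):
    f=lambda c:np.hypot(P[:,0]-c[0],P[:,1]-c[1])-r
    c0=np.nanmean(P,0)[:2]-[.6*r,-.3*r]
    o=least_squares(f,c0,loss='soft_l1',f_scale=.001); print(nm,len(P),o.x.round(4),'rms',np.sqrt(np.mean(f(o.x)**2)).round(4)); return o.x
near=lambda r:(np.hypot(W[...,0]-.614,W[...,1]+.041)<r)
brass=(hsv[...,0]>8)&(hsv[...,0]<32)&(hsv[...,1]>110)&near(.035)&(W[...,2]>.1)
z=W[brass][:,2]; print('brass z',np.percentile(z,[2,50,98]).round(4))
zt=np.percentile(z,98)
c1=cyl(W[brass&(W[...,2]<zt-.005)&(W[...,0]>.6)],.019,'sleeve')
c2=cyl(W[near(.02)&(W[...,2]>.130)&(W[...,2]<.160)&~brass],.010,'spindle')
c3=cyl(W[near(.07)&(W[...,2]>.035)&(W[...,2]<.100)&(W[...,1]>-.08)&(np.hypot(W[...,0]-.614,W[...,1]+.041)<.06)],.056,'can')
top=near(.02)&(W[...,2]>.163)&(W[...,2]<.18)&~brass; print('tip',W[top].mean(0).round(4))
r=R.from_euler('xyz',robot.sense()['tool_rot'],degrees=True)
print('move',r.inv().apply([*(c2-c1),0]).round(4))
E
python3 fit.py
```

```text
tcp [ 0.61412915 -0.04083081  0.21375405]
brass z [0.2155 0.2301 0.2355]
sleeve 89 [ 0.6149 -0.0417] rms 0.0047
spindle 57 [ 0.616  -0.0403] rms 0.0013
can 230 [ 0.6138 -0.0386] rms 0.002
tip [ 0.6197 -0.0409  0.1674]
move [-0.0008  0.0016  0.    ]
```

Run:
```python
from h import *
from scipy.optimize import least_squares
D=np.load('pics/last.npz');a,W=D['a'],D['W']
hsv=cv2.cvtColor(a.astype(np.uint8),cv2.COLOR_RGB2HSV)
rho=np.hypot(W[...,0]-.614,W[...,1]+.041)
brass=(hsv[...,0]>8)&(hsv[...,0]<32)&(hsv[...,1]>110)&(rho<.035)&(W[...,2]>.2)
m=robot.camera_model('scene');T=np.linalg.inv(np.array(m['cam_to_world']));Km=K(m)
def proj(P):
    q=np.c_[P,np.ones(len(P))]@T.T; q=q[:,:3]*[1,-1,-1]
    return cv2.projectPoints(q,np.zeros(3),np.zeros(3),Km,np.array(m['distortion'],float))[0][:,0]
th=np.linspace(0,6.283,60)
def sil(c,rz):
    P=np.vstack([np.c_[c[0]+r*np.cos(th),c[1]+r*np.sin(th),0*th+z] for r,z in rz]); return cv2.convexHull(proj(P).astype(np.float32))[:,0]
# silhouette fit of mask by extent: left/right/top/bottom centres, sub-pixel through soft saturation weights
def soft(box):
    x0,y0,x1,y1=box; s=hsv[y0:y1,x0:x1,1].astype(float); return s
v,u=np.nonzero(brass); print('brass px',u.min(),u.max(),v.min(),v.max())
tp=robot.sense()['tool_pos']
h=sil((.614,-.0412),[(.019,.212),(.019,.236)]); print('pred sleeve',h.min(0),h.max(0))
h=sil((.614,-.0412),[(.010,.13),(.010,.160)]); print('pred spindle',h.min(0),h.max(0))
for zc in(.035,.14): 
    q=proj(np.array([[.614,-.0412,zc],[.615,-.0412,zc],[.614,-.0402,zc]])); print(q[0],q[1]-q[0],q[2]-q[0])
g=a.mean(2)
print('spindle rows'); 
for r in(232,235,238): print(r,g[r,262:288].astype(int))
print('sat rows')
for r in(212,215,218): print(r,hsv[r,260:290,1])
print('col',hsv[198:228,274,1],hsv[198:228,274,0])
P=W[brass&(W[...,2]<.226)]
f=lambda c:np.hypot(P[:,0]-c[0],P[:,1]-c[1])-.019
o=least_squares(f,[.614,-.041],loss='cauchy',f_scale=.001);print(len(P),o.x,np.sort(abs(f(o.x))).round(4)[::6])
```

```text
brass px 267 280 206 220
pred sleeve [265.49698 204.53491] [279.85626 220.83168]
pred spindle [268.993   226.89919] [276.1813  239.45523]
[272.45600309 258.59868563] [0.12877498 0.23663174] [ 0.30687459 -0.09934828]
[272.56380333 234.42623942] [0.13741516 0.23745144] [ 0.32729728 -0.09915574]
spindle rows
232 [212 236 255 217 191 173 233 255  80  77 101 101  99  88  61  91 208 252
 250 254 255 208 173 172 141 143]
235 [251 254 122  73  81  85  86 201  77  76  87  90  90  85  61 140 112  72
  74  70  58 249 254 249 248 252]
238 [ 88  86  96  41  38  54 123 122  78  76  85  89  90  84  61  90 122  95
  68  88  85  94  53 254 251 242]
sat rows
212 [ 57  54  46  43   8   4  47 176 171 168 167 168 174 169 169 171 170 169
 170 173 198  11   7   9   0  14   1   8  22  22]
215 [ 22  43  45 255   5   5  27 174 175 170 168 168 171 167 169 171 168 168
 173 183  23  17  18  60  68  68  69  67  68  66]
218 [ 65  64  65  66  51  36  68  99 195 185 177 174 172 174 172 175 177 199
 164  31  70  66  63  63  63  63  63  63  63  65]
col [ 64  66  63  63  65  66  68  16 196 176 171 168 169 168 169 170 172 169
 170 168 172 188 121  38  69  65  65  65  58  31] [97 98 98 97 98 98 98 37 17 18 17 17 17 17 17 18 18 17 17 17 17 17 18 90
 98 98 97 97 99 10]
60 [ 0.61409017 -0.04126535] [0.     0.0001 0.0002 0.0003 0.0004 0.0005 0.0008 0.0077 0.0081 0.0084]
```

```bash
python3 -m inch '[[1,-0.0014,0.0005,0.01,0],[1,-0.0014,0.0005,0.02,0],[1,-0.0014,0.0005,0.03,0],[1,-0.0014,0.0005,0.038,0],[1,-0.0014,0.0005,0.042,0],[1,-0.0014,0.0005,0.046,0],[1,-0.0014,0.0005,0.046,0]]'
python3 -m inch '[[1,0,0,0.003,0],[1,0,0,0.006,0],[1,0,0,0.008,0],[1,0,0,0.008,0]]'; python3 fit.py
```

```text
clock: 7.5
tool_pos: [0.6153, -0.0407, 0.1672]
tool_rot: [180.0, -0.0, 167.2]
ft_force: [0.4, 0.1, -2.1]
gripper_width: 0.0363
grip_force: 45.4
clock: 7.9
tool_pos: [0.6154, -0.0407, 0.1595]
tool_rot: [180.0, -0.0, 167.2]
ft_force: [-0.7, 0.5, -1.0]
gripper_width: 0.0364
grip_force: 45.4
tcp [ 0.61558302 -0.04068519  0.15981898]
brass z [0.1611 0.177  0.1853]
sleeve 117 [ 0.6164 -0.0413] rms 0.0044
spindle 31 [ 0.616  -0.0405] rms 0.0022
can 232 [ 0.6137 -0.0385] rms 0.002
tip [ 0.6089 -0.0382  0.1707]
move [0.0006 0.0008 0.    ]
```

The sleeve is past the tip with no contact force, so I continue down slowly.

```bash
python3 -m inch '[[1,0,0,0.004,0],[1,0,0,0.008,0],[1,0,0,0.012,0],[1,0,0,0.016,0],[1,0,0,0.020,0],[1,0,0,0.023,0],[1,0,0,0.025,0],[1,0,0,0.025,0]]'
python3 -m inch '[[1,0,0,0.002,0],[1,0,0,0.003,0],[1,0,0,0.004,0],[1,0,0,0.004,0]]'
```

```text
clock: 9.3
tool_pos: [0.6154, -0.0406, 0.1344]
tool_rot: [180.0, -0.0, 167.2]
ft_force: [-0.3, 0.0, -1.4]
gripper_width: 0.0367
grip_force: 45.4
clock: 9.7
tool_pos: [0.6155, -0.0407, 0.1307]
tool_rot: [180.0, -0.0, 167.2]
ft_force: [0.3, 0.1, -0.5]
gripper_width: 0.0366
grip_force: 45.4
```

```bash
python3 -m inch '[[1,0,0,0.001,0],[1,0,0,0.002,0],[1,0,0,0.002,0]]'
python3 -m inch '[[1,0,0,0.001,0],[1,0,0,0.0015,0],[1,0,0,0.0015,0]]'
```

```text
clock: 10.0
tool_pos: [0.6155, -0.0407, 0.1287]
tool_rot: [180.0, -0.0, 167.2]
ft_force: [0.5, 0.8, -1.4]
gripper_width: 0.0369
grip_force: 45.4
clock: 10.3
tool_pos: [0.6156, -0.0407, 0.1286]
tool_rot: [180.0, 0.1, 167.2]
ft_force: [-2.7, 0.7, 5.2]
gripper_width: 0.0367
grip_force: 46.0
```

Contact came at the expected height (TCP 0.1286). I release, rise and look.

```bash
python3 -m inch '[[0.3,0,0,0,0],[0,0,0,0,0],[-0.5,0,0,0,0],[-1,0,0,0,0],[-1,0,0,0,0],[-1,0,0,0,0],[-1,0,0,0,0],[-1,0,0,0,0]]'
python3 -m inch '[[-1,0,0,-0.01,0],[-1,0,0,-0.03,0],[-1,0,0,-0.06,0],[-1,0,0,-0.09,0],[-1,0,0,-0.12,0],[-1,0,0,-0.14,0],[-1,0,0,-0.14,0]]'
python3 - <<'E'
from h import *
b,W=shot('scene','s2')
cv2.imwrite('pics/crop3.png',cv2.resize(b[170:290,215:335],(500,500),interpolation=2)[...,::-1])
hsv=cv2.cvtColor(b,cv2.COLOR_RGB2HSV)
m=(hsv[...,0]>8)&(hsv[...,0]<32)&(hsv[...,1]>110)&(np.hypot(W[...,0]-.614,W[...,1]+.041)<.04)
print(np.percentile(W[m][:,2],[2,50,90,98]))
go((.477,.295,.26,127.0))
E
```

```text
clock: 11.1
tool_pos: [0.6156, -0.0407, 0.1272]
tool_rot: [180.0, -0.0, 167.2]
ft_force: [-0.4, 0.2, -0.1]
gripper_width: 0.0853
grip_force: 0.0
clock: 11.8
tool_pos: [0.6172, -0.041, 0.2718]
tool_rot: [180.0, 0.4, 167.2]
ft_force: [0.6, 0.1, -0.2]
gripper_width: 0.0853
grip_force: 0.0
[0.12937736 0.14641285 0.15124921 0.46514352]
(0.477, 0.295, 0.26, 127.0) [0.2106 0.2965 0.0087] turn 0.7013
```

View pics/crop3.png

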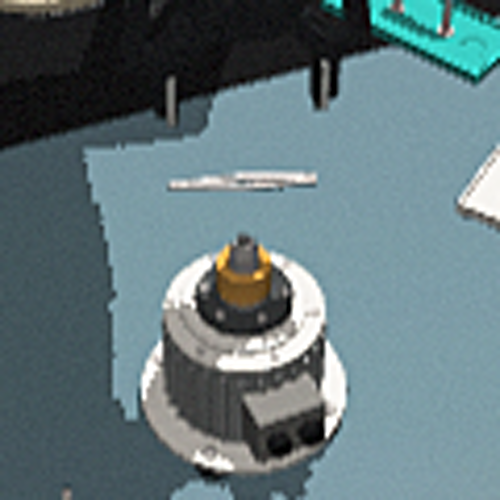

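The sleeve sits on the shoulder at crop (243,278), with its top at 0.150 m as expected. The spindle tip shows through it. On to the tray.

```bash
python3 -m inch '[[-1,0.02,0.03,0,0.1],[-1,0.045,0.065,0,0.2],[-1,0.075,0.105,0,0.3],[-1,0.1,0.145,0,0.42],[-1,0.13,0.185,0,0.54],[-1,0.16,0.225,0,0.64],[-1,0.19,0.265,0,0.70],[-1,0.21,0.297,0,0.70]]'
python3 -m inch '[[-1,0,0,0,0],[-1,0,0,0,0],[-1,0,0,0,0]]'
python3 - <<'E'
from h import *
go((.478,.2952,.26,127.),(.478,.2952,.1,127),(.478,.2952,.04,127.))
E
```

```text
clock: 12.65
tool_pos: [0.4742, 0.2975, 0.2661]
tool_rot: [-179.9, -0.1, 127.1]
ft_force: [1.0, -0.6, 0.2]
gripper_width: 0.0851
grip_force: 0.0
clock: 12.95
tool_pos: [0.4767, 0.2946, 0.2665]
tool_rot: [-179.9, 0.0, 127.0]
ft_force: [-0.1, 0.2, 0.4]
gripper_width: 0.0852
grip_force: 0.0
(0.478, 0.2952, 0.26, 127.0) [-0.0003  0.0014  0.0065] turn 0.0005
(0.478, 0.2952, 0.1, 127) [-0.0003  0.0016  0.1665] turn 0.0005
(0.478, 0.2952, 0.04, 127.0) [-0.0003  0.0017  0.2265] turn 0.0005
```

```bash
python3 -m inch '[[-1,0,0.001,0.03,0],[-1,0,0.001,0.07,0],[-1,0,0.001,0.11,0],[-1,0,0.001,0.15,0],[-1,0,0.001,0.19,0],[-1,0,0.001,0.215,0],[-1,0,0.001,0.226,0],[-1,0,0.001,0.226,0]]' 70
python3 -m inch '[[0,0,0,0,0],[0.3,0,0,0,0],[0.6,0,0,0,0],[1,0,0,0,0],[1,0,0,0,0],[1,0,0,0,0],[1,0,0,0,0],[1,0,0,0,0]]' 80
```

```text
clock: 13.75
tool_pos: [0.4769, 0.2944, 0.0398]
tool_rot: [-179.8, -0.0, 126.9]
ft_force: [-0.9, 0.1, -0.1]
gripper_width: 0.0857
grip_force: 0.0
clock: 14.55
tool_pos: [0.4782, 0.2966, 0.0422]
tool_rot: [179.9, 0.0, 127.1]
ft_force: [-0.5, -0.3, 5.9]
gripper_width: 0.0124
grip_force: 79.4
```

Gripped at 12.4 mm on the 14 mm bar; the sleeve read about 1.5 mm short in the same way. Lift gently.

```bash
python3 -m inch '[[1,0,0,-0.003,0],[1,0,0,-0.01,0],[1,0,0,-0.022,0],[1,0,0,-0.038,0],[1,0,0,-0.056,0],[1,0,0,-0.075,0],[1,0,0,-0.095,0],[1,0,0,-0.115,0]]'
python3 -m inch '[[1,0,0,-0.02,0],[1,0,0,-0.04,0],[1,0,0,-0.06,0],[1,0,0,-0.078,0],[1,0,0,-0.09,0],[1,0,0,-0.095,0],[1,0,0,-0.095,0],[1,0,0,-0.095,0]]'
python3 - <<'E'
from h import *
b,W=shot('scene','s3')
cv2.imwrite('pics/crop4.png',cv2.resize(b[80:260,230:410],(600,600),interpolation=2)[...,::-1])
go((.579,.007,.25,127.))
E
```

```text
clock: 15.35
tool_pos: [0.4773, 0.296, 0.1578]
tool_rot: [-180.0, -0.0, 127.1]
ft_force: [0.0, -0.0, -3.0]
gripper_width: 0.0129
grip_force: 78.2
clock: 16.15
tool_pos: [0.4771, 0.2959, 0.2505]
tool_rot: [-179.9, -0.0, 127.1]
ft_force: [0.6, 0.1, -3.0]
gripper_width: 0.0124
grip_force: 78.3
(0.579, 0.007, 0.25, 127.0) [-0.292  -0.0927  0.0003] turn 0.0012
```

View pics/crop4.png

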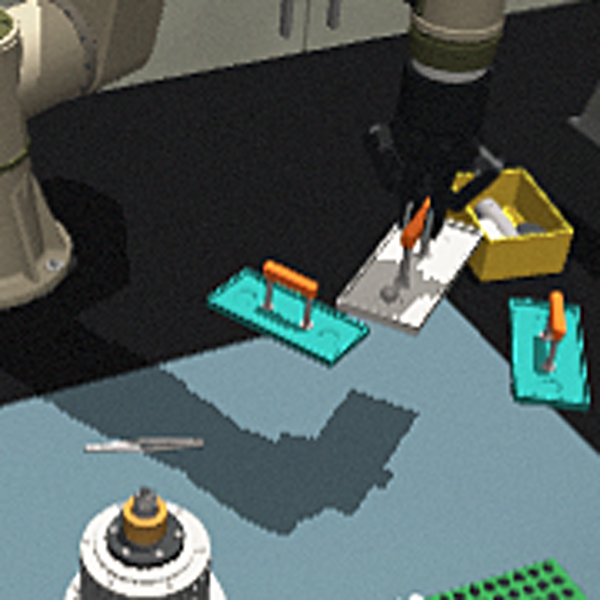

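The tray is held level with the ball in its pocket at crop (390,293). Carry it with gentle ramps.

```bash
python3 -m inch '[[1,-0.006,-0.002,0,0],[1,-0.018,-0.006,0,0],[1,-0.036,-0.011,0,0],[1,-0.056,-0.018,0,0],[1,-0.076,-0.024,0,0],[1,-0.096,-0.030,0,0],[1,-0.116,-0.037,0,0],[1,-0.136,-0.043,0,0]]'
python3 -m inch '[[1,-0.02,-0.006,0,0],[1,-0.04,-0.013,0,0],[1,-0.06,-0.019,0,0],[1,-0.08,-0.025,0,0],[1,-0.1,-0.032,0,0],[1,-0.118,-0.037,0,0],[1,-0.132,-0.042,0,0],[1,-0.140,-0.045,0,0]]'
python3 -m inch '[[1,-0.004,-0.002,0,0],[1,-0.005,-0.002,0.001,0],[1,-0.005,-0.002,0.005,0],[1,-0.005,-0.002,0.009,0],[1,-0.005,-0.002,0.011,0],[1,-0.005,-0.002,0.012,0],[1,-0.005,-0.002,0.012,0],[1,-0.005,-0.002,0.012,0]]'
python3 - <<'E'
from h import *
print(robot.sense()['tool_pos'])
b,W=shot('scene','s4')
cv2.imwrite('pics/crop5.png',cv2.resize(b[130:290,200:360],(600,600),interpolation=2)[...,::-1])
E
```

```text
clock: 17.0
tool_pos: [0.5253, 0.1597, 0.251]
tool_rot: [-180.0, -0.0, 127.0]
ft_force: [0.9, 0.3, -2.0]
gripper_width: 0.0126
grip_force: 78.2
clock: 17.8
tool_pos: [0.5738, 0.021, 0.251]
tool_rot: [-180.0, -0.0, 127.0]
ft_force: [-0.5, 0.2, -2.5]
gripper_width: 0.0124
grip_force: 78.2
clock: 18.6
tool_pos: [0.5751, 0.0178, 0.2394]
tool_rot: [180.0, 0.0, 127.1]
ft_force: [-0.1, -0.4, -2.6]
gripper_width: 0.0124
grip_force: 78.2
[0.57511556 0.01781521 0.23937994]
```

View pics/crop5.png

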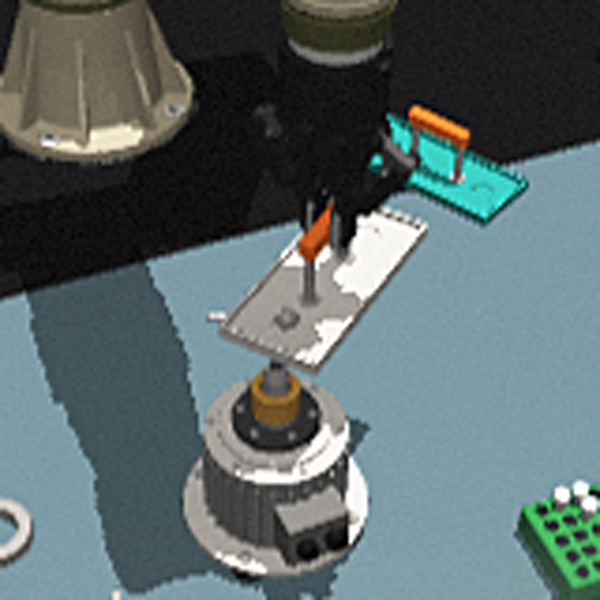

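The tray is level, with the ball at crop (287,318), just above and behind the spindle tip at (278,372); nothing touches. I check the ball position and tray tilt numerically.

Run:
```python
from h import *
W=np.load('pics/s4.npz')['W']
for v in(213,214,215,216): print(W[v,274:280].round(3).tolist())
m=(W[...,2]>.18)&(W[...,2]<.215)&(W[...,0]>.48)&(W[...,0]<.66)&(abs(W[...,1])<.12); m[:, :255]=0
P=W[m]; 
for _ in range(4):
    c=np.linalg.lstsq(np.c_[P[:,:2],np.ones(len(P))],P[:,2],rcond=None)[0]; r=abs(P[:,2]-P[:,:2]@c[:2]-c[2]); P=P[r<max(.003,2*np.median(r))]
print(len(P),'tilt deg',np.degrees(np.arctan(c[:2])),'z at centre',np.array([.575,.018,1])@c)
```

```text
[[0.607, -0.034, 0.214], [0.607, -0.031, 0.213], [0.612, -0.03, 0.217], [0.612, -0.028, 0.216], [0.611, -0.024, 0.214], [0.6, -0.017, 0.202]]
[[0.611, -0.036, 0.214], [0.612, -0.034, 0.215], [0.615, -0.032, 0.216], [0.614, -0.028, 0.214], [0.615, -0.026, 0.215], [0.604, -0.018, 0.202]]
[[0.613, -0.037, 0.213], [0.613, -0.034, 0.212], [0.616, -0.032, 0.214], [0.617, -0.03, 0.213], [0.617, -0.027, 0.213], [0.607, -0.019, 0.202]]
[[0.613, -0.037, 0.209], [0.614, -0.034, 0.209], [0.617, -0.032, 0.211], [0.616, -0.029, 0.209], [0.618, -0.027, 0.21], [0.608, -0.02, 0.199]]
838 tilt deg [0.34353798 0.13539156] z at centre 0.2026336238168884
```

```bash
python3 -m inch '[[1,0,0,0,0],[1,0,0,0,0],[1,0,0,0,0],[1,0,0,0,0],[1,0,0,0,0]]'; python3 -c "
from bench import robot
print(robot.job_done())"
```

```text
clock: 19.15
tool_pos: [0.5751, 0.0176, 0.2393]
tool_rot: [180.0, 0.0, 127.1]
ft_force: [0.3, -0.4, -2.8]
gripper_width: 0.0129
grip_force: 78.2
the job is handed in; nothing more can be done
None
```

The job is handed in at 19.15 s: the sleeve is released and home on the shoulder, and the tray is held level and still with the ball in its pocket, about 10 mm from the spindle axis and 38 mm above the tip.

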